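Start the hold-to-run station

TASK

Start up the switch station on the bench by pressing with the fingertips, in this order: press the raised end of the power rocker fully over, then push the round flat-topped latching button fully in, then press the long hold-to-run bar fully down and keep it down; the program finishes with the fingers still holding the bar down. Do not press the domed mushroom stop button, and leave the tin, the cup and the bracket where they stand.

Things in the scene. Friction and masses are not known exactly. Their poses are not given: they have to be found in the camera images.
- plate: Fixed aluminium plate, 200 x 200 x 8 mm, flat on the bench, origin at the centre of its underside, z up. Four grey housings, 84 x 84 x 42 mm, stand on it two by two, centres 92 mm apart; which stands in which place changes, but all keep the plate's x and y axes. Each has one black control in the middle of its top (50 mm above the bench). A cable gland sticks out 6 mm at the +x side.
- rocker_raised (a point): Point to press on the power rocker: on top of its raised half, 20 mm from the hinge, 12 mm above the housing's top. Moves with the rocker. The rocker, 64 mm (x) by 30 mm (y), is hinged across its middle along y; its top is a shallow V of two flat 32 mm halves. The raised half, on the -x side of the hinge, slopes up outward by 0.30 rad. Pressing here goes 6 mm deep and takes about 4 N.
- rocker (a joint): Power rocker, rad: 0 off (-x half raised), 0.30 fully over (-x half level, 6 mm above the housing's top, the +x half raised). It stays where it is left. Starts between 0 and 0.03.
- latch_top (a point): Centre of the flat top of the round latching button, 28 mm in diameter, 14 mm above the housing's top when out. Axes as the plate's; moves with the button. It is pushed straight down 8 mm against about 4 N and stays in when let go.
- latch (a joint): Latching button, m: 0 out, 0.008 fully in. Starts within 0.001 of out.
- run_top (a point): Centre of the flat top of the hold-to-run bar, 24 mm (x) by 66 mm (y), 14 mm above the housing's top when up. Axes as the plate's; moves with the bar. It is pressed straight down 8 mm against a spring (2 N at first, 6 N fully down) and springs back up when let go.
- run (a joint): Hold-to-run bar, m: 0 up, 0.008 fully down.
- stop_top (a point): Top of the stop button, a domed mushroom head 40 mm across on a thinner stem, 21 mm above its housing's top, spring loaded, 6 mm of travel. Not to be pressed.
- stop (a joint): Stop button, m: 0 up, 0.006 fully down. Stays at 0.
- grease_tin: Loose round tin with a press lid, 70 mm in diameter and 75 mm high, upright on the bench by the plate's +x side. Origin at the centre of its underside, z up. Bystander.
- mix_cup: Loose white plastic cup, open at the top, 66 mm in diameter and 76 mm high, upright on the bench by the plate's +x side. Origin at the centre of its underside, z up. Bystander.
- u_bracket: Loose dark bracket, 33 x 55 x 57 mm, standing on the bench by the plate's +y side. Origin at the centre of its underside. Bystander.

How it is judged:
On the way, in this order (a step that is already met when the one before it is completed fails the run):
1. the power rocker is fully over (value of joint rocker above 0.24 rad), for 0.1 s.
2. the round latching button is fully in, with the rocker over (value of joint rocker above 0.24 rad and value of joint latch above 0.0065 m), for 0.1 s.
3. the hold-to-run bar is held fully down by the fingers (all of step 2 and value of joint run above 0.0055 m and contact force between the fingers and run above 1.5 N), for 0.2 s.
At the end, for the whole second after the job is handed in: the rocker is over (past 0.24 of 0.30 rad), the latching button is in (past 6.5 of 8 mm), the hold-to-run bar is kept down (past 5.5 of 8 mm) by the fingers with more than 1.5 N, and the stop button is up (within 1.5 mm) (all of step 3 and value of joint stop below 0.0015 m); the arm keeps its last pose, push and grip.
It fails at once if the stop button is pressed (2 mm) (value of joint stop above 0.002 m).
It fails at once if the latching button is pushed (more than 3 mm) before the rocker is over (value of joint latch above 0.003 m and value of joint rocker below 0.2 rad).
It fails at once if the hold-to-run bar is pressed (more than 3 mm) before the latching button is in and the rocker is over (value of joint run above 0.003 m and (value of joint latch below 0.006 m or value of joint rocker below 0.2 rad)).
It fails at once if the tin, the cup or the bracket is lifted, carried or pushed more than 20 mm (distance of any of grease_tin, mix_cup, u_bracket from where it was at the start of the episode above 0.02 m).
It also fails if it takes over 40 s, if anything falls off the work surface, if the arm or the gripper's body presses on something with over 40 N, if the wrist force passes 120 N, or if a joint passes its speed limit or range.

ROBOT

A 6-joint arm with a two-finger parallel gripper is mounted at the origin on a cart in front of the work surface, level with it; the furniture and walls round the work are solid. World frame = base frame: x ahead of the robot, y to its left, z up, the work surface at z = 0. Lengths are in m, angles in rad, forces in N, time in s.
With the tool pointing down it reaches from about 0.375 to 0.975 m from the base axis. Payload 3.8 kg.
Tool frame: the origin (TCP) lies midway between the tips of the shut fingers; the grasp point (between the pads) lies 19 mm behind it; z points along the fingers, y is the line along which they close (so a half turn about z gives the same grasp; the last joint's range is limited). The gripper opens to 85 mm and grips with 20 to 120 N. Pads are 22 mm wide; open, the fingers measure 114 mm over their backs; the gripper's body (76 mm by 85 mm) begins 54 mm behind the grasp point. The pads swing forward as they close: fully open they stand 13 mm farther back than shut.
Start: joints at [-1.307, 0.264, 1.604, -0, 1.274, -0.037], TCP at [0.2, -0.645, 0.231] pointing down, gripper open.
Joint ranges: [-2.63, 2.63], [-0.94, 2.18], [0.31, 2.57], [-1.31, 4.45], [0, 2.66], [-2.55, 2.55]. Speed limits (rad/s): [2.57, 2.57, 3.14, 3.14, 3.14, 3.14].

INTERFACE

Orientations are given as a rotation vector (axis times angle).
In Python, from workcell import bot gives the robot as it stands.
- The arm moves only by the tool step_arm, never from a script. Its argument "motion" is a list of rows, each a list of 5 numbers: the finger opening in cm, from 0 to 8.54, then the shift along the tool's x, y, z in cm, then the turn about the tool's z in degrees. In form: [[claw, dx, dy, dz, twist], ...]. A call has 1 to 20 rows; each row is the pose to reach, as a shift and turn from the pose commanded when the call began, along the tool's axes at that moment; what a row does not reach only later rows make up. A row lasts 1/10 s, in which the tool goes at most 50 mm and 8.59 degrees, less where a joint would pass 70% of its speed; a pose out of reach is approached as far as the arm can. A call with a gripper value outside its range is refused whole. The fingers move at their own pace and stop on an object; "force" is the grip in N (left out, the last holds). Time passes only in rows, so rows that repeat a pose let the fingers close. It gives the time, the measured TCP pose, the force, the opening and the grip force at its end, in the units of the state.
- bot.read_state(): the state, without advancing time (a new reading comes with each control period).
- bot.read_camera(name): name is "scene" or "top" or "wrist"; returns (picture, depth): 384x512x3 uint8, red, green, blue; 384x512 float32, m along the optical axis (not along the pixel's ray), 0 where there is no reading.
- bot.calibration(name): a dict with "mtx" (3x3 intrinsics, pixels), "origin" and "orientation" of the camera in the world; the wrist camera has in their place "T_tool_cam" (4x4, takes a point from camera to tool coordinates, whose origin is the TCP and whose axes are the flange's). Camera axes: x right, y up, looking along -z (the intrinsics and any distortion apply to the point x, -y, -z); pixel columns grow to the right and rows downward; lengths in m; the calibration is good to about 2 mm. A picture is of the moment at which its call begins: read the wrist's pose just before it. calibration takes no time and is no camera call.
- bot.finish_job(): hands the job in; it is judged then, once.
The state is a dict: "time": time; "q": joint angles; "joint_vel": joint speeds; "joint_torque": joint torques, N m; "tool_pos": TCP position; "tcp_rot": TCP orientation; "wrist_force": force on the tool from outside, world axes, zero at the start; "torque": the same for the moment, N m; "width": opening from 0.0 (shut) to 1.0 (fully open); "grip_force": force on a finger pad.
Only numpy, scipy, OpenCV 4.12 (cv2) and the standard library are available. Lean on these libraries where they do the work, as an engineer would, in place of code of your own. Each camera call takes 0.05 s, during which the arm holds its last target. There are 200 camera calls.

## Working session

There is one attempt and no reset: what is moved stays moved. The work goes in short steps, Python scripts to look and compute and a tool call to move; the robot and the scene stay as the last step left them, time stands still between calls to the robot, and variables do not carry over. Pictures are saved under pics/ and viewed, at most 10 in all, crops included, and the job is handed in when it is done.

Besides the shell and the picture viewer there is one more tool, called after "Request:" as name([rows], argument=value, ...), one row to a line, values as JSON. step_arm: Moves the arm, as the interface text tells. Its arguments: {"type":"object","properties":{"motion":{"type":"array","items":{"type":"array","items":{"type":"number"}}},"force":{"type":"number"}},"required":["motion"]}

```bash
mkdir -p pics
cat > h.py <<'E'
import numpy as np, cv2
from scipy.spatial.transform import Rotation as R
from workcell import bot
def cam(name):
    s=bot.read_state(); c=bot.calibration(name); p,d=bot.read_camera(name)
    if 'T_tool_cam' in c:
        T=np.eye(4); T[:3,:3]=R.from_rotvec(s['tcp_rot']).as_matrix(); T[:3,3]=s['tool_pos']
        M=T@np.array(c['T_tool_cam'])
    else:
        M=np.eye(4); o=np.array(c['orientation'],float)
        M[:3,:3]=o if o.shape==(3,3) else R.from_rotvec(o).as_matrix(); M[:3,3]=c['origin']
    return p,d,np.array(c['mtx']),M
def px(u,v,z,K,M):
    "point at world height z on pixel ray"
    r=M[:3,:3]@np.array([(u-K[0,2])/K[0,0],-(v-K[1,2])/K[1,1],-1]); o=M[:3,3]
    return o+r*(z-o[2])/r[2]
def dep(u,v,d,K,M):
    z=d[int(v),int(u)]; return M[:3,3]+M[:3,:3]@(z*np.array([(u-K[0,2])/K[0,0],-(v-K[1,2])/K[1,1],-1]))
E
python3 - <<'E'
from h import *
for n in ('scene','top'):
    p,d,K,M=cam(n); cv2.imwrite(f'pics/{n}0.png',p[...,::-1]); np.savez(f'{n}0.npz',p=p,d=d,K=K,M=M); print(n,K,M,bot.calibration(n).keys())
print(bot.calibration('wrist'),bot.read_state())
E
```

```text
scene [[360.8203959    0.         254.94069804]
 [  0.         360.8203959  188.41908083]
 [  0.           0.           1.        ]] [[-0.44978692  0.50261107 -0.73829116 -0.07193717]
 [-0.89311249 -0.24712583  0.37587087  0.53536247]
 [ 0.00646604  0.82843886  0.56004219  0.56149411]
 [ 0.          0.          0.          1.        ]] dict_keys(['mtx', 'origin', 'orientation'])
top [[376.09206579   0.         257.14550757]
 [  0.         376.09206579 186.16923544]
 [  0.           0.           1.        ]] [[-0.00204613  0.97464615 -0.22374248  0.38520379]
 [-0.99998539 -0.00311363 -0.00441842  0.21589937]
 [-0.00500305  0.22373018  0.97463828  0.90909574]
 [ 0.          0.          0.          1.        ]] dict_keys(['mtx', 'origin', 'orientation'])
{'mtx': array([[293.32297184,   0.        , 261.31230661],
       [  0.        , 293.32297184, 196.55636897],
       [  0.        ,   0.        ,   1.        ]]), 'T_tool_cam': array([[-1.53133946e-04,  9.62093211e-01,  2.72720791e-01,
         6.79347863e-02],
       [ 9.99999947e-01,  6.93506855e-05,  3.16851950e-04,
         5.733789
[... 158 characters left out ...]
    1.00000000e+00]])} {'time': 0.1, 'q': array([-1.30689621e+00,  2.64705250e-01,  1.60526228e+00, -3.39615676e-05,
        1.27374027e+00, -3.68916312e-02]), 'joint_vel': array([-0.00105077, -0.00131937, -0.00340509, -0.00133911, -0.00036163,
       -0.00022521]), 'joint_torque': array([-1.68338588e-04, -5.16711223e+01, -3.68590808e+01, -1.39717731e-04,
        6.34476019e-03, -4.23108349e-05]), 'tool_pos': array([ 0.19980023, -0.64403286,  0.23005465]), 'tcp_rot': array([-3.10405330e+00, -4.70404565e-01,  4.26686416e-04]), 'wrist_force': array([-0.38474034,  0.45382969, -0.8418066 ]), 'torque': array([ 0.01050028, -0.0087678 , -0.04124255]), 'grip_force': 0.0, 'width': 0.9976695569647597}
```

View pics/top0.png

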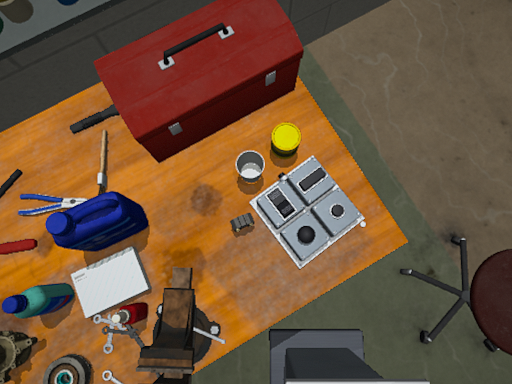

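View pics/scene0.png

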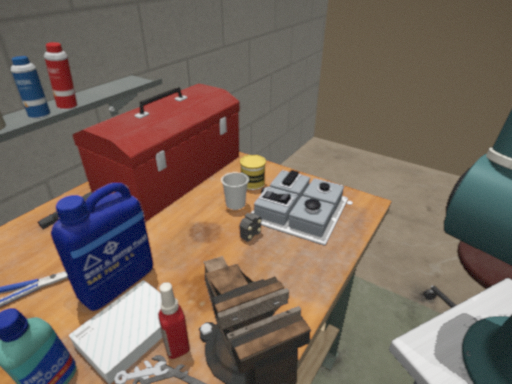

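The top view shows the plate around (308,212). The rocker is near (280,205), a bar near (313,178), and round buttons are near (306,235) and (337,211). The cup is at (250,165), the tin at (286,138) and the bracket at (242,222). I'll enlarge this area.

Run:
```python
from h import *
a=np.load('top0.npz'); p=a['p'][148:272,238:378]
cv2.imwrite('pics/topc.png',cv2.resize(p,None,fx=4.8,fy=4.8,interpolation=cv2.INTER_CUBIC)[...,::-1])
for u,v in [(280,205),(313,178),(306,235),(337,211),(250,165),(286,138),(242,222)]: print(u,v,dep(u,v,a['d'],a['K'],a['M']).round(3))
```

```text
280 205 [0.536 0.167 0.059]
313 178 [0.598 0.091 0.065]
306 235 [0.466 0.112 0.072]
337 211 [0.521 0.039 0.066]
250 165 [0.647 0.238 0.004]
286 138 [0.692 0.152 0.075]
242 222 [0.497 0.254 0.056]
```

View pics/topc.png

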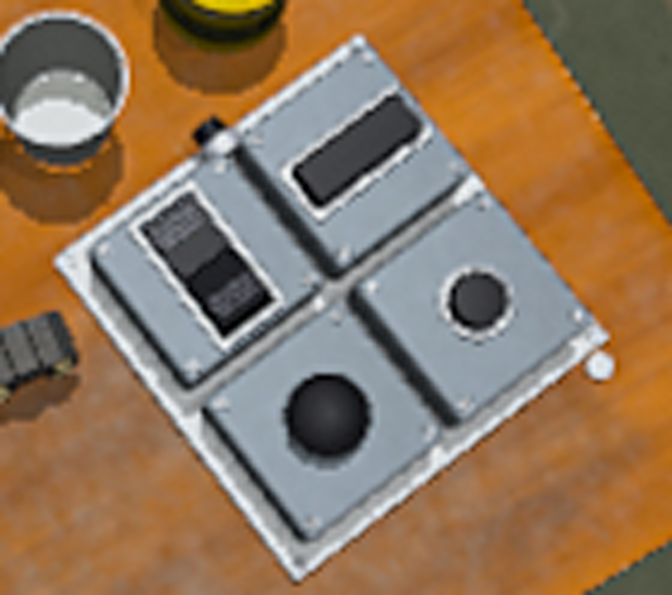

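```bash
cat > fit.py <<'E'
from h import *
from scipy.optimize import least_squares
# plate-frame centres (quadrants): rocker +x+y, run +x-y, stop -x+y, latch -x-y
Q={'rocker':(46,46),'run':(46,-46),'stop':(-46,46),'latch':(-46,-46)}
Q={k:np.array(v)/1000 for k,v in Q.items()}
def fit(meas):
    f=lambda s:np.concatenate([s[:2]+rot(s[2])@Q[k]-m[:2] for k,m in meas.items()])
    r=least_squares(f,[.53,.1,.9]); return r.x,f(r.x)
def rot(a): return np.array([[np.cos(a),-np.sin(a)],[np.sin(a),np.cos(a)]])
def targets(s):
    P=dict(Q); P['rocker_raised']=Q['rocker']-[.02,0]
    return {k:(s[:2]+rot(s[2])@v).round(4) for k,v in P.items()}
E
python3 - <<'E'
from fit import *
a=np.load('top0.npz');K,M=a['K'],a['M']
m={k:px(238+u/4.8-.4,148+v/4.8-.4,z,K,M) for k,(u,v,z) in dict(rocker=(208,262,.05),run=(357,150,.064),latch=(478,299,.064),stop=(328,412,.067)).items()}
s,r=fit(m); print(s,r.round(4),targets(s))
st=bot.read_state(); print(R.from_rotvec(st['tcp_rot']).as_matrix().round(3))
E
```

```text
[0.5334089  0.10167516 0.6322827 ] [-0.0008  0.0013  0.0015 -0.0011  0.0001 -0.0008 -0.0008  0.0005] {'rocker': array([0.5433, 0.166 ]), 'run': array([0.5977, 0.0918]), 'stop': array([0.4691, 0.1116]), 'latch': array([0.5235, 0.0374]), 'rocker_raised': array([0.5272, 0.1541])}
[[ 0.955  0.296 -0.001]
 [ 0.296 -0.955  0.002]
 [ 0.    -0.002 -1.   ]]
```

Run:
```python
from h import *
a=np.load('top0.npz');s=np.load('scene0.npz')
for u,v in [(500,300),(465,300),(440,290),(315,355),(420,260)]: print(u,v,dep(u,v,a['d'],a['K'],a['M']).round(2))
for u,v in [(470,200),(500,150),(490,340),(430,350),(480,270)]: print(u,v,dep(u,v,s['d'],s['K'],s['M']).round(2))
```

```text
500 300 [ 0.3  -0.51 -0.27]
465 300 [ 0.28 -0.58 -0.61]
440 290 [ 0.31 -0.54 -0.72]
315 355 [ 0.11  0.03 -0.47]
420 260 [ 0.44 -0.47 -0.72]
470 200 [0.15 0.1  0.28]
500 150 [0.16 0.05 0.34]
490 340 [0.07 0.03 0.03]
430 350 [ 0.11  0.11 -0.  ]
480 270 [ 0.32 -0.46 -0.28]
```

Request:
step_arm([
  [0,53.9,-61.4,3,-19],
  [0,53.9,-61.4,3,-19],
  [0,53.9,-61.4,3,-19],
  [0,53.9,-61.4,3,-19],
  [0,53.9,-61.4,3,-19],
  [0,53.9,-61.4,3,-19],
  [0,53.9,-61.4,3,-19],
  [0,53.9,-61.4,3,-19],
  [0,53.9,-61.4,3,-19],
  [0,53.9,-61.4,3,-19],
  [0,53.9,-61.4,3,-19],
  [0,53.9,-61.4,3,-19],
  [0,53.9,-61.4,3,-19],
  [0,53.9,-61.4,3,-19],
  [0,53.9,-61.4,3,-19],
  [0,53.9,-61.4,3,-19],
  [0,53.9,-61.4,3,-19],
  [0,53.9,-61.4,3,-19],
  [0,53.9,-61.4,3,-19],
  [0,53.9,-61.4,3,-19],
], force=60)

```text
time: 2.1
tool_pos: [0.5322, 0.1, 0.201]
tcp_rot: [2.986, 0.975, -0.002]
wrist_force: [0.0, 0.5, -0.1]
width: 0.001
grip_force: 0.0
```

Run:
```python
from h import *
p,d,K,M=cam('wrist'); np.savez('w1.npz',p=p,d=d,K=K,M=M)
cv2.imwrite('pics/w1.png',cv2.resize(p,(768,576),interpolation=cv2.INTER_CUBIC)[...,::-1])
s=bot.read_state(); print(s['time'],s['tool_pos'],R.from_rotvec(s['tcp_rot']).as_matrix().round(3),s['width'],s['wrist_force'])
```

```text
2.15 [0.53231026 0.09988423 0.20119466] [[ 0.808  0.59  -0.   ]
 [ 0.59  -0.808 -0.001]
 [-0.001  0.    -1.   ]] -0.00016989969296501354 [-0.06771647 -0.20569629 -0.04164974]
```

View pics/w1.png

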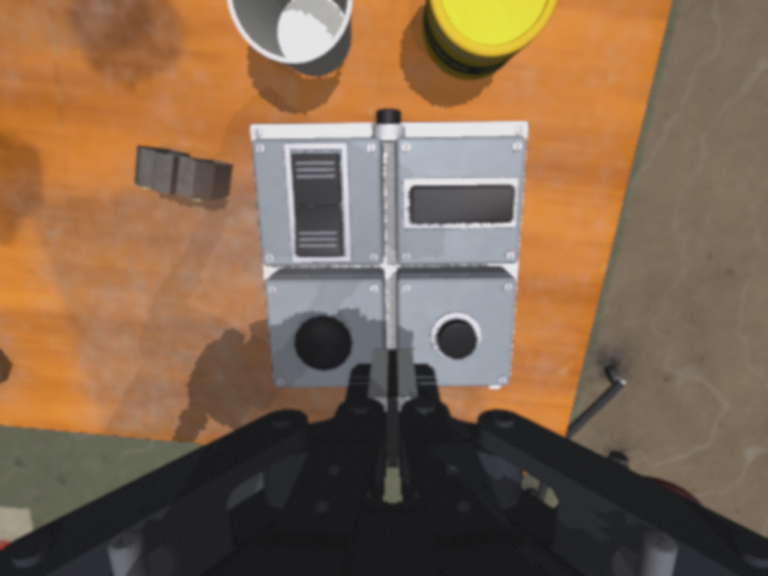

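The wrist view (×1.5) shows the plate square with the image. The rocker frame centre is at (319,203), the bar top at (462,204), the latch top at (457,339) and the stop at (323,341).

Run:
```python
from fit import *
a=np.load('w1.npz');K,M,d=a['K'],a['M'],a['d']; t=np.load('top0.npz')
W=dict(rocker=(319,203,.05),run=(462,204,.064),latch=(457,339,.064),stop=(323,341,.067))
C=dict(rocker=(208,262),run=(357,150),latch=(478,299),stop=(328,412))
m={k:px(u/1.5,v/1.5,z,K,M) for k,(u,v,z) in W.items()}
s,r=fit(m); print(s,r.round(4),targets(s))
for k in W:  # two-view triangulation
    A=[]
    for KK,MM,(u,v) in ((K,M,(W[k][0]/1.5,W[k][1]/1.5)),(t['K'],t['M'],(238+C[k][0]/4.8-.4,148+C[k][1]/4.8-.4))):
        P=KK@np.diag([1,-1,-1])@np.linalg.inv(MM)[:3]; A.append((P,np.array([[u],[v]],float)))
    X=cv2.triangulatePoints(A[0][0],A[1][0],A[0][1],A[1][1]); print(k,(X[:3]/X[3]).ravel().round(4),dep(W[k][0]/1.5,W[k][1]/1.5,d,K,M).round(4))
# rocker profile along plate x by depth
Mi=np.linalg.inv(M)
for x in range(-34,35,6):
    w=np.append(s[:2]+rot(s[2])@(Q['rocker']+[x/1000,.0]),.06); c=(Mi@np.append(w,1))
    u,v=K[0,0]*c[0]/-c[2]+K[0,2],K[1,1]*c[1]/c[2]+K[1,2]
    print(x,dep(round(u),round(v),d,K,M).round(4)[2],end='; ')
```

```text
[0.53311281 0.10256737 0.63792129] [ 0.0006  0.0007  0.0013  0.0003 -0.0003 -0.001  -0.0015 -0.    ] {'rocker': array([0.5427, 0.1669]), 'run': array([0.5975, 0.093 ]), 'stop': array([0.4688, 0.1121]), 'latch': array([0.5236, 0.0382]), 'rocker_raised': array([0.5266, 0.155 ])}
rocker [0.543  0.1653 0.0568] [0.5429 0.1657 0.0558]
run [0.5962 0.0928 0.0639] [0.5962 0.0927 0.0639]
latch [0.5236 0.038  0.062 ] [0.5238 0.0391 0.0637]
stop [0.47   0.1114 0.0665] [0.4716 0.1124 0.0701]
-34 0.0519; -28 0.0632; -22 0.0624; -16 0.0602; -10 0.0568; -4 0.0568; 2 0.0562; 8 0.0553; 14 0.0551; 20 0.056; 26 0.0546; 32 0.0491;
```

Request:
step_arm([
  [0,2.8,-4.7,4,0],
  [0,2.8,-4.7,8,0],
  [0,2.8,-4.7,11,0],
  [0,2.8,-4.7,12.5,0],
  [0,2.8,-4.7,13.2,0],
  [0,2.8,-4.7,13.6,0],
  [0,2.8,-4.7,14.0,0],
  [0,2.8,-4.7,14.3,0],
  [0,2.8,-4.7,14.5,0],
  [0,2.8,-4.7,14.5,0],
  [0,2.8,-4.7,14.5,0],
])

```text
time: 3.25
tool_pos: [0.5288, 0.1559, 0.0572]
tcp_rot: [2.985, 0.977, 0.004]
wrist_force: [1.0, -2.0, 3.4]
width: 0.001
grip_force: 1.6
```

Request:
step_arm([
  [0,0,0,0.15,0],
  [0,0,0,0.3,0],
  [0,0,0,0.3,0],
  [0,0,0,0.3,0],
])

```text
time: 3.65
tool_pos: [0.5288, 0.156, 0.0559]
tcp_rot: [2.985, 0.977, 0.003]
wrist_force: [-4.6, -2.5, 17.0]
width: -0.002
grip_force: 8.5
```

Request:
step_arm([
  [0,0,0,-2.5,0],
  [0,0,0,-5,0],
  [0,-2.4,3.1,-5,0],
  [0,-4.8,6.2,-5,0],
  [0,-7.2,9.2,-5,0],
  [0,-7.2,9.2,-5,0],
  [0,-7.2,9.2,-5,0],
])

```text
time: 4.35
tool_pos: [0.5233, 0.0389, 0.1027]
tcp_rot: [-2.986, -0.973, 0.001]
wrist_force: [0.3, 0.5, 0.5]
width: -0.002
grip_force: 0.0
```

Run:
```python
from fit import *
s=np.array([.5333,.1022,.636])
p,d,K,M=cam('wrist'); cv2.imwrite('pics/w2.png',p[...,::-1])
Mi=np.linalg.inv(M)
for x in range(-34,35,6):
    w=np.append(s[:2]+rot(s[2])@(Q['rocker']+[x/1000,.0]),.06); c=(Mi@np.append(w,1))
    u,v=K[0,0]*c[0]/-c[2]+K[0,2],K[1,1]*c[1]/c[2]+K[1,2]
    if 0<=u<511 and 0<=v<383: print(x,dep(round(u),round(v),d,K,M).round(4)[2],end='; ')
st=bot.read_state(); t=targets(s)
for k in('latch','run'):
    e=np.append(t[k],.064)-st['tool_pos']; print(k,(R.from_rotvec(st['tcp_rot']).as_matrix().T@e*100).round(2))
print(st['tool_pos'],st['wrist_force'])
```

```text
-34 0.0498; -28 0.0551; -22 0.0551; -16 0.0563; -10 0.0543; -4 0.0546; 2 0.0582; 8 0.0584; 14 0.0602; 20 0.0637; 26 0.0634; 32 0.0537; latch [-0.09  0.15  3.88]
run [9.1  0.11 3.88]
[0.52353985 0.03959455 0.10278166] [ 0.92761187  0.82582804 -0.10843365]
```

View pics/w2.png

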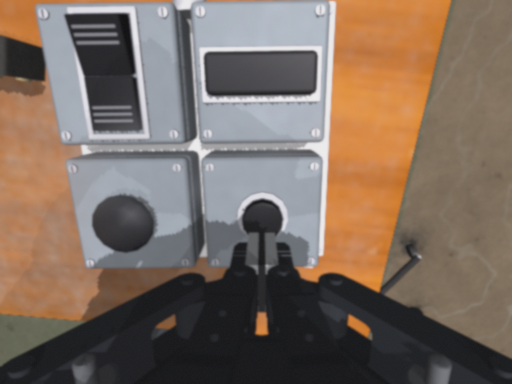

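The rocker has gone over: its +x half is now the raised one. The fingertips stand over the latch at (263,217).

Request:
step_arm([
  [0,-0.1,0.1,2,0],
  [0,-0.1,0.1,3.4,0],
  [0,-0.1,0.1,3.8,0],
  [0,-0.1,0.1,4.1,0],
  [0,-0.1,0.1,4.4,0],
  [0,-0.1,0.1,4.7,0],
  [0,-0.1,0.1,4.9,0],
  [0,-0.1,0.1,5.0,0],
  [0,-0.1,0.1,5.0,0],
  [0,-0.1,0.1,5.0,0],
])

```text
time: 5.4
tool_pos: [0.5242, 0.0381, 0.0557]
tcp_rot: [-2.985, -0.976, -0.001]
wrist_force: [-8.2, 2.4, 16.4]
width: -0.002
grip_force: 8.6
```

Request:
step_arm([
  [0,0,0,-2,0],
  [0,0,0,-4,0],
  [0,3.5,0,-4,0],
  [0,7,0,-4,0],
  [0,9.2,0,-4,0],
  [0,9.2,0,-4,0],
  [0,9.2,0,-4,0],
])

```text
time: 6.1
tool_pos: [0.5981, 0.092, 0.093]
tcp_rot: [2.985, 0.978, -0.0]
wrist_force: [-0.1, -0.1, -0.7]
width: 0.004
grip_force: 0.0
```

Run:
```python
from fit import *
s=np.array([.5333,.1022,.636]); t=targets(s)
for n in('scene','top'):
    p,d,K,M=cam(n); Mi=np.linalg.inv(M)
    for z in(.056,.064):
        c=Mi@np.r_[t['latch'],z,1]; u,v=K[0,0]*c[0]/-c[2]+K[0,2],K[1,1]*c[1]/c[2]+K[1,2]
        print(n,z,round(u),round(v),dep(round(u),round(v),d,K,M).round(4),p[round(v),round(u)])
    u,v=round(u),round(v)
    cv2.imwrite(f'pics/{n}3.png',cv2.resize(p[v-40:v+40,u-50:u+50],None,fx=5,fy=5,interpolation=cv2.INTER_CUBIC)[...,::-1])
st=bot.read_state()
e=np.append(t['run'],.064)-st['tool_pos']; print((R.from_rotvec(st['tcp_rot']).as_matrix().T@e*100).round(2),st['tool_pos'],st['wrist_force'])
```

```text
scene 0.056 324 187 [0.526  0.0347 0.0537] [51 49 55]
scene 0.064 324 184 [0.542  0.0226 0.0499] [161 165 171]
top 0.056 337 210 [0.4509 0.1314 0.5063] [14 32 31]
top 0.064 337 210 [0.4509 0.1314 0.5063] [14 32 31]
[ 0.11 -0.05  2.88] [0.59701056 0.091497   0.09278542] [ 0.95148644 -0.26837907  0.10947944]
```

View pics/scene3.png

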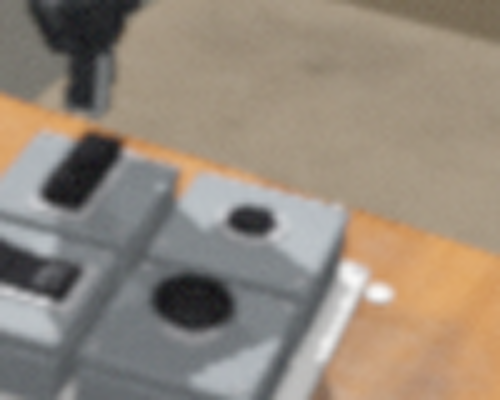

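The latch at (250,220) in the crop is nearly flush, with its depth at about 54 mm, so it's in. Next I press the bar and hold it.

Request:
step_arm([
  [0,0,0,1.5,0],
  [0,0,0,2.5,0],
  [0,0,0,2.9,0],
  [0,0,0,3.2,0],
  [0,0,0,3.5,0],
  [0,0,0,3.8,0],
  [0,0,0,4.0,0],
  [0,0,0,4.05,0],
  [0,0,0,4.05,0],
  [0,0,0,4.05,0],
  [0,0,0,4.05,0],
  [0,0,0,4.05,0],
  [0,0,0,4.05,0],
])

```text
time: 7.5
tool_pos: [0.5978, 0.092, 0.0558]
tcp_rot: [2.986, 0.977, -0.001]
wrist_force: [-11.8, -2.3, 19.6]
width: 0.0
grip_force: 9.9
```

Run:
```python
from workcell import bot
s=bot.read_state(); print(s['tool_pos'],s['wrist_force'],s['joint_vel'].round(4)); print(bot.finish_job())
```

```text
[0.59775152 0.09199414 0.05583662] [-11.7731188   -2.25956353  19.55948353] [ 0.0013  0.0003  0.0003  0.0006  0.0006 -0.0002]
the job is handed in; nothing more can be done
None
```

The rocker is over, the latching button is in, and the job was handed in with the fingers holding the run bar fully down at about 20 N; the tool went nowhere near the stop, tin, cup or bracket, and the hand-in returned no verdict.

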